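# Roll the drink can up the ramp to its stop

## Robot

A 6-joint arm with a two-finger parallel gripper is mounted at the origin on a cart in front of the work surface, level with it; the furniture and walls round the work are solid. World frame = base frame: x ahead of the robot, y to its left, z up, the work surface at z = 0. Lengths are in m, angles in degrees, forces in N, time in s.
With the tool pointing down it reaches from about 0.35 to 0.875 m from the base axis. Payload 4.2 kg.
Tool frame: the origin (TCP) lies midway between the tips of the shut fingers; the grasp point (between the pads) lies 19 mm behind it; z points along the fingers, y is the line along which they close (so a half turn about z gives the same grasp; the last joint's range is limited). The gripper opens to 87 mm and grips with 3 to 60 N. Pads are 19 mm wide; open, the fingers measure 117 mm over their backs; the gripper's body (75 mm by 190 mm) begins 51 mm behind the grasp point.
Start: joints at [83.056, 22.042, 0.453, 0, -68.411, -14.817], TCP at [0.232, 0.58, 0.223] pointing down, gripper open.
Joint ranges: [-179.83, 179.83], [-69.29, 118.12], [-61.27, 80.66], [-181.25, 117.63], [-171.15, -9.14], [-177.46, 177.46]. Speed limits (degrees/s): [159.86, 159.86, 180, 180, 180, 180].

## Interface

Orientations are given as [roll, pitch, yaw] about the fixed x, y, z axes, in that order (R = Rz(yaw) Ry(pitch) Rx(roll)).
In Python, from workcell import env gives the robot as it stands. The module is installed in compiled form; this text tells all that it offers. Calls block until the motion is done:
- env.goto(position, orientation): joint-space move of the TCP to a pose.
- env.move_straight(position, rotation=None, rate=0.15, force_limit=None): straight line of the TCP; rotation=None keeps the orientation; rate is the mean speed in m/s. With force_limit (N) it stops when the force on the tool has changed by that much, and returns True; else False.
- env.set_joints(angles): joint-space move.
- env.gripper_to(opening, grasp_force=None): opening from 0.0 (shut) to 1.0 (fully open); grasp_force is the grip in N (None keeps the last); returns when the fingers have stopped.
- env.dwell(seconds).
- env.inverse_kinematics(position, orientation): joint angles nearest the present ones, or None.
- env.read_state(): the state.
- env.grab_frame(name): name is "scene" or "top" or "wrist"; returns a dict with "image" (384x512x3 uint8, blue, green, red), "fx", "fy", "cx", "cy" (pixels), "position" and "orientation" of the camera in the world. Camera axes: x right, y up, looking along -z (the intrinsics and any distortion apply to the point x, -y, -z); pixel columns grow to the right and rows downward; lengths in m; the calibration is good to about 2 mm. A picture is of the moment at which its call begins. There is no depth.
A pose or a line that the arm cannot do raises env.Unreachable and nothing moves.
- env.close_job(): hands the job in; it is judged then, once.
Trained networks look in a picture, given as the dict that the camera call returned (one of the last four; its "shot" number tells which), for a name from the list of things; names that differ only in an ending like _2 or _b are one class to them, and where a whole thing is asked for, a point or a joint stands for the part that bears it (a point fixed in the world has none). Each returns a list of dicts, best first, with "score" (0 to 1); they miss things now and then, are a little off and sometimes report something else, mostly with a low value. They report only what shows in the picture. A call takes as long as a camera call. They do not tell look-alikes from the thing itself.
- env.search_frame(picture, thing): "xyz" ([x, y, z] in m, in world coordinates, good to about 4 mm: the middle of the surface that is visible of it).
- env.trace(picture, thing): "mask" (384x512 bool, what is visible of it).
The state is a dict: "clock": time; "joint_positions": joint angles; "qvel": joint speeds; "joint_torque": joint torques, N m; "position": TCP position; "tool_rot": TCP orientation; "force": force on the tool from outside, world axes, zero at the start; "wrist_torque": the same for the moment, N m; "opening": opening from 0.0 (shut) to 1.0 (fully open); "finger_force": force on a finger pad.
Only numpy, scipy, OpenCV 4.12 (cv2) and the standard library are available. Lean on these libraries where they do the work, as an engineer would, in place of code of your own. Each camera call takes 0.05 s, during which the arm holds its last target. There are 200 camera calls.

## Task

A drink can lies on its side in the low front trough of a small steel can rest on the worktop. With the fingertips only, push it slowly and steadily up the ramp, over the crest and fully home against the upright stop at the far end, never letting it run away or roll back down; do not lift the can or take it off the rest. Then take the hand away so that the can stays lying at the stop, and leave the other things around it where they are.

Things in the scene. Friction and masses are not known exactly. Their poses are not given: they have to be found in the camera images.
- can_rest: Can rest: one-lane tray of bare sheet steel screwed to the worktop, 209 mm long, 133 wide. Origin: underside, on the lane's centre line, at worktop height. +x points uphill along the lane to the stop, +y left, z up. Lane 125 mm wide inside, between 4 mm cheeks, 18 mm high at the trough, at most 36 mm. In x: lip -125 mm, ramp (10 deg) from -75 to crest +15, down 8 deg to stop +80.
- front_lip (a point): Centre of the top of the rest's rolled front lip (radius 3 mm), 11 mm above the worktop, 125 mm before the rest's origin. Behind it the trough floor is flat, 5 mm above the worktop, for 50 mm, then the ramp begins. Axes as the rest's.
- crest (a point): Middle of the crest, the top edge of the ramp, on the floor of the lane, 21 mm above the worktop. Below it the can rolls back unless it is held; once its middle is about 5 mm past it the can settles against the stop by its own weight. Axes as the rest's.
- stop_face (a point): Centre of the upright flat face of the stop that the can must end against, 45 mm above the worktop, 65 mm past the crest. The stop is 65 mm high; the floor at its foot is 12 mm above the worktop. Axes as the rest's.
- drink_can: Drink can, a full metal can with a fruit print, lying on its side across the lane: cylinder of 66 mm diameter, 115 mm long, about 0.35 kg (varies by a third). Origin: centre of its bottom end; its z axis runs along the can to the lid, along the rest's +y at the start. It starts in the trough, its middle 82 to 94 mm before the rest's origin. Its x and y axes turn as it rolls.
- can_middle (a point): Middle of the can, on its axis. Height above the worktop 38 mm in the trough, 54 on the crest, 50 when home, 33 mm before the stop face. Must stay within 30 mm of the lane's centre line; about 12 mm above where it rolls counts as lifted. Before the crest, over 0.25 m/s counts as running away; a push at 0.04 m/s from behind at mid height is fine, a few newtons.
- yoghurt_pot: Bystander: a yoghurt pot, 72 mm across, 71 mm high, standing loose beside the rest. Origin: centre of its underside. Leave it (moved over 20 mm fails).
- spice_jar: Bystander: a spice jar with a screw cap, 42 mm across, 99 mm high, standing loose beside the rest. Origin: centre of its underside. Leave it (moved over 20 mm fails).
- canister: Bystander: a lidded canister, 99 mm across, 124 mm high, on the worktop to the robot's left. Origin: centre of its underside. Leave it (moved over 20 mm fails).
- label_tape: Bystander: a roll of tape, 104 mm across, 25 mm high, lying on the worktop to the robot's right. Origin: centre of its underside. Leave it (moved over 20 mm fails).
Mind the look-alikes: they are no part of the job. Leave any green look-alike of the drink_can alone.

How it is judged (in metres and radians):
On the way:
1. the can is being pushed up: it is on the ramp with the fingers touching it (x of can_middle in the frame of can_rest between -0.045 and 0.012 m and contact force between the fingers and drink_can above 0.05 N).
At the end, for the whole second after the job is handed in: the can lies at rest across the lane past the crest, its middle within 5 mm of where it is when touching the stop, within 20 mm of the centre line and square to the lane within 0.08 rad, on the floor of the rest (x of can_middle in the frame of can_rest between 0.042 and 0.055 m and y of can_middle in the frame of can_rest between -0.02 and 0.02 m and z of can_middle in the frame of can_rest between 0.042 and 0.058 m and angle between the z axis of drink_can and the y axis of can_rest, either way round below 0.08 rad and linear speed of drink_can below 0.02 m/s).
It fails at once if the can is lifted off the floor of the rest (its middle some 12 mm or more above where it rolls) (z of can_middle in the frame of can_rest above 0.068 m or (x of can_middle in the frame of can_rest below -0.03 m and z of can_middle in the frame of can_rest above 0.06 m) or (x of can_middle in the frame of can_rest below -0.07 m and z of can_middle in the frame of can_rest above 0.052 m)).
It fails at once if the can runs away or rolls back: it moves faster than 0.25 m/s before the crest (x of can_middle in the frame of can_rest below 0.008 m and linear speed of drink_can above 0.25 m/s).
It fails at once if the can leaves the lane (y of can_middle in the frame of can_rest above 0.03 m or y of can_middle in the frame of can_rest below -0.03 m or x of can_middle in the frame of can_rest below -0.12 m or x of can_middle in the frame of can_rest above 0.07 m or z of can_middle in the frame of can_rest below 0.028 m).
It fails at once if a bystander (pot, spice jar, canister, tape) is moved more than 20 mm (distance of any of yoghurt_pot, spice_jar, canister, label_tape from where it was at the start of the episode above 0.02 m).
It also fails if it takes over 38 s, if anything falls off the work surface, if the arm or the gripper's body presses on something with over 40 N, if the wrist force passes 120 N, or if a joint passes its speed limit or range.

## Working session

There is one attempt and no reset: what is moved stays moved. The work goes in short steps, each a Python script; the robot and the scene stay as the last script left them, time stands still between calls to the robot, and variables do not carry over. Pictures are saved under pics/ and viewed, at most 10 in all, crops included, and the job is handed in when it is done.

```bash
mkdir -p pics; python3 - <<'E'
from workcell import env
import cv2,numpy as np
a=[]
for c in ("scene","top"):
    f=env.grab_frame(c); a.append(f["image"]); print(c,f["fx"],f["fy"],f["cx"],f["cy"],f["position"],f["orientation"],[k for k in f])
    for t in ("can_rest","drink_can","yoghurt_pot","spice_jar","canister","label_tape","stop_face","front_lip","crest"):
        try: print(t,[(np.round(d["xyz"],3).tolist(),round(d["score"],2)) for d in env.search_frame(f,t)])
        except Exception as e: print(t,e)
    np.save(f"{c}.npy",f,allow_pickle=True)
    cv2.imwrite(f"pics/{c}1.png",f["image"])
print(env.read_state())
E
```

```text
scene 455.91570384121627 455.91570384121627 253.10196962330158 189.9789665600867 [-0.41065345 -0.64713292  1.08628345] [ 48.29181721   0.21032142 -56.02542836] ['image', 'fx', 'fy', 'cx', 'cy', 'position', 'orientation', 'shot']
can_rest [([0.623, 0.036, 0.019], 0.92)]
drink_can [([0.37, -0.09, 0.055], 0.97), ([0.494, 0.039, 0.06], 0.66), ([0.354, 0.154, 0.056], 0.61)]
yoghurt_pot [([0.63, 0.163, 0.065], 0.69), ([0.599, -0.096, 0.07], 0.64)]
spice_jar [([0.631, 0.167, 0.064], 0.87)]
canister [([0.373, 0.35, 0.097], 0.58)]
label_tape [([0.559, -0.379, 0.024], 0.91)]
stop_face []
front_lip [([0.619, 0.031, 0.016], 0.94)]
crest [([0.617, 0.035, 0.02], 0.89)]
top 489.12752736129283 489.12752736129283 253.09554046872756 183.71628373836413 [ 0.32741338 -0.00691816  1.80136084] [  6.53606029   0.64590397 -89.67855848] ['image', 'fx', 'fy', 'cx', 'cy', 'position', 'orientation', 'shot']
can_rest [([0.61, 0.043, 0.02], 0.83)]
drink_can [([0.383, -0.082, 0.058], 0.71), ([0.366, 0.165, 0.065], 0.58)]
yoghurt_pot [([0.635, 0.173, 0.097], 0.6), ([0.614, -0.087, 0.069], 0.58)]
spice_jar [([0.636, 
[... 256 characters left out ...]
{'clock': 1.0, 'joint_positions': array([ 8.30569561e+01,  2.20420200e+01,  4.50861142e-01, -2.36468365e-04,
       -6.84094823e+01, -1.48154009e+01]), 'qvel': array([ 0.02997972, -0.03483577,  0.07363615, -0.01841324, -0.02777671,
       -0.02902391]), 'joint_torque': array([ 7.91118018e-04, -3.90473986e+01,  1.87622863e+01,  4.22452927e+00,
        1.55024783e-02, -9.87444196e-06]), 'position': array([0.23166419, 0.58045173, 0.22253379]), 'tool_rot': array([ 1.79999324e+02,  4.86143070e-05, -2.17585318e+01]), 'force': array([-0.13352644, -0.39352199,  0.37042777]), 'wrist_torque': array([ 3.35727621e-02, -1.39726508e-02,  4.44645343e-05]), 'finger_force': 0.0, 'opening': 1.000321603656683}
```

```bash
python3 - <<'E'
import cv2
a=cv2.imread("pics/scene1.png");b=cv2.imread("pics/top1.png")
cv2.imwrite("pics/s2.png",cv2.resize(a[120:340,150:430],None,fx=2.7,fy=2.7,interpolation=cv2.INTER_CUBIC))
cv2.imwrite("pics/t2.png",cv2.resize(b[20:220,140:400],None,fx=3,fy=3,interpolation=cv2.INTER_CUBIC))
E
```

```text
(no output)
```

View pics/t2.png

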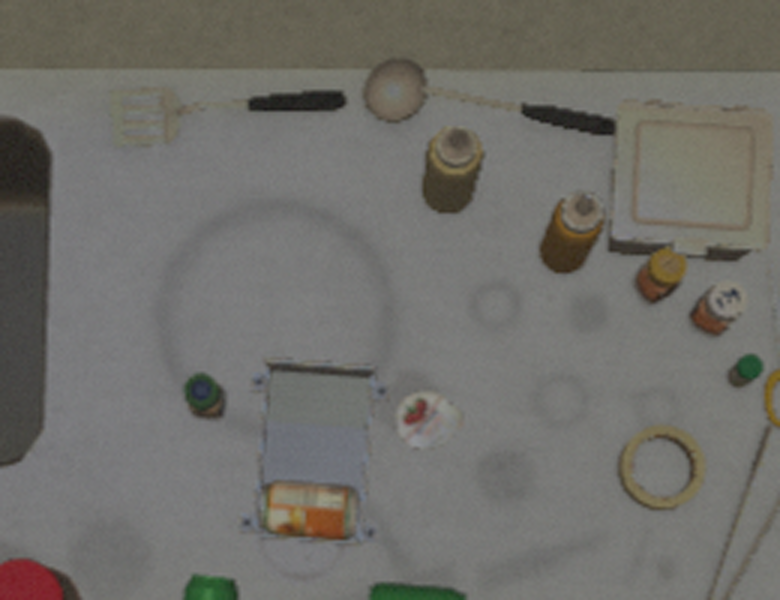

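View pics/scene1.png

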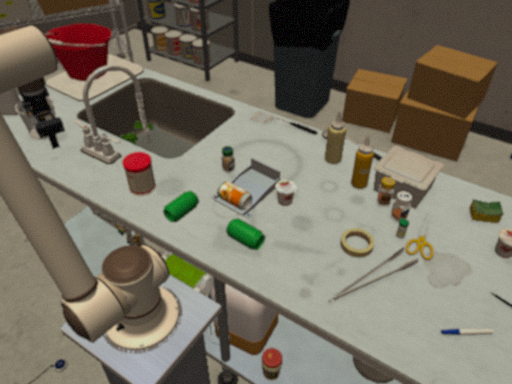

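The top crop shows the rest with its stop at crop (265,362)–(375,372) and its lip at about (258,537)–(360,541). The orange printed can lies in the trough at about (310,510). The jar is to its left at (205,390) and the pot to its right at (428,418). The two green cans nearer the robot are look-alikes. Next I compute the frame and look from above with the wrist camera.

```bash
cat > h.py <<'E'
import numpy as np,cv2
from scipy.spatial.transform import Rotation as R
def Rm(f): return R.from_euler("xyz",f["orientation"],degrees=True).as_matrix()
def ray(f,u,v,z):
    d=Rm(f)@np.array([(u-f["cx"])/f["fx"],-(v-f["cy"])/f["fy"],-1]); p=np.array(f["position"])
    return p+d*(z-p[2])/d[2]
def proj(f,P):
    c=(np.array(P)-np.array(f["position"]))@Rm(f)
    return f["cx"]-f["fx"]*c[0]/c[2], f["cy"]+f["fy"]*c[1]/c[2]
E
python3 - <<'E'
from h import *
from workcell import env
f=np.load("top.npy",allow_pickle=True).item()
g=lambda x,y,z:ray(f,140+x/3,20+y/3,z)
s=[g(265,362,.065),g(375,372,.065)];l=[g(258,537,.011),g(360,541,.011)]
print(np.round(s+l,3)); S=sum(s)/2;L=sum(l)/2;print(S,L,np.linalg.norm((S-L)[:2]),np.degrees(np.arctan2(*(S-L)[[1,0]])))
env.goto([0.47,0.04,0.40],[180,0,0])
w=env.grab_frame("wrist");np.save("w.npy",w,allow_pickle=True);print(w["position"],w["orientation"],env.read_state()["clock"])
for t in ("can_rest","drink_can","yoghurt_pot","spice_jar"):
    print(t,[(np.round(d["xyz"],3).tolist(),round(d["score"],2)) for d in env.search_frame(w,t)])
cv2.imwrite("pics/w1.png",cv2.resize(w["image"],(768,576)))
E
```

```text
[[ 0.682  0.104  0.065]
 [ 0.671 -0.028  0.065]
 [ 0.475  0.114  0.011]
 [ 0.471 -0.011  0.011]]
[0.67647917 0.03787303 0.065     ] [0.47333218 0.05118902 0.011     ] 0.20358294482433645 -3.7502907118019695
[0.53472503 0.03926573 0.56061514] [-1.40288740e+01  1.36425504e-02 -8.99826102e+01] 3.2583
can_rest [([0.621, 0.046, 0.015], 0.62)]
drink_can [([0.394, -0.071, 0.062], 0.76), ([0.51, 0.051, 0.068], 0.72), ([0.388, 0.158, 0.06], 0.63)]
yoghurt_pot [([0.612, -0.09, 0.069], 0.63)]
spice_jar [([0.634, 0.17, 0.104], 0.59)]
```

View pics/w1.png

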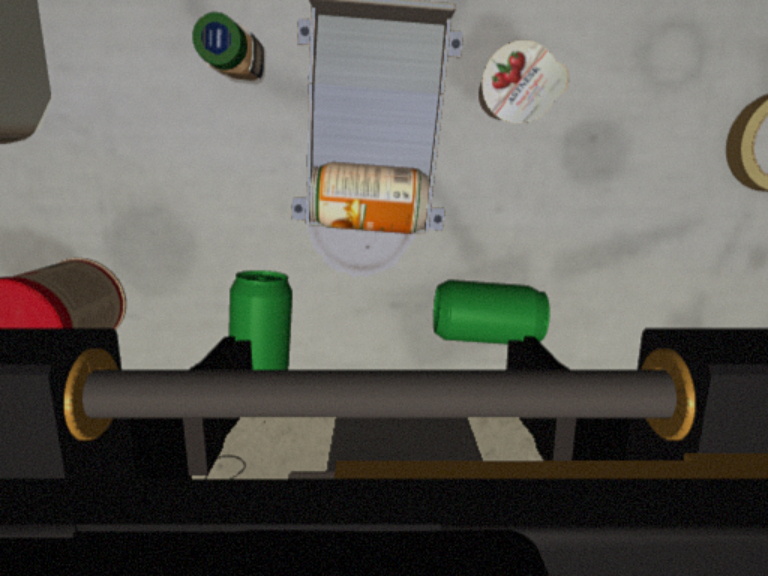

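The wrist view shows the mounting screws at (305,31), (456,43), (298,208) and (437,218). The can's ends are at x≈315 and 430 and its lower edge is at y≈232. The lip runs (308,226)–(428,236), and the view is clear behind it.

```bash
python3 - <<'E'
from h import *
w=np.load("w.npy",allow_pickle=True).item()
g=lambda x,y,z:ray(w,x/1.5,y/1.5,z)
a,b,c,d=[g(*p,.003) for p in ((305,31),(456,43),(298,208),(437,218))]
print(np.round([a,b,c,d],4)); F=(a+b)/2;N=(c+d)/2
yl=(a-b+c-d); print("axis",np.degrees(np.arctan2(*(F-N)[[1,0]])),"tabs",np.degrees(np.arctan2(-yl[0],yl[1])),F,N)
s=[g(315,15,.065),g(452,22,.065)];l=[g(308,226,.011),g(428,236,.011)]
print(np.round(s+l,4),(s[0]+s[1])/2,(l[0]+l[1])/2)
for z in (.038,):print("can ends",g(316,197,z),g(430,205,z))
for t,dx in (("top",0),("scene",0)): pass
# reproject model for check
def draw(L,psi):
    im=cv2.resize(w["image"],(768,576)); ux=np.array([np.cos(psi),np.sin(psi),0]);uy=np.array([-ux[1],ux[0],0])
    P=lambda x,y,z:tuple(int(round(1.5*q)) for q in proj(w,L+ux*(x+.125)+uy*y+[0,0,z]))
    for y in(-.0625,.0625):
        cv2.line(im,P(-.075,y,.005),P(.015,y,.021),(0,0,255),1);cv2.line(im,P(.015,y,.021),P(.08,y,.012),(0,0,255),1)
    for x,z in((-.125,.011),(.015,.021),(.08,.065),(-.075,.005)): cv2.line(im,P(x,-.0625,z),P(x,.0625,z),(0,0,255),1)
    return im[0:260,240:520]
psi=np.arctan2(-yl[0],yl[1]); L=(l[0]+l[1])/2; L[2]=0
cv2.imwrite("pics/o1.png",cv2.resize(draw(L,psi),None,fx=2.2,fy=2.2))
E
```

```text
[[ 0.6695  0.1138  0.003 ]
 [ 0.6584 -0.0386  0.003 ]
 [ 0.4934  0.1277  0.003 ]
 [ 0.4826 -0.0244  0.003 ]]
axis -4.564750994545672 tabs -4.099488472620626 [0.6639582  0.03758929 0.003     ] [0.4879578  0.05164098 0.003     ]
[[ 0.6675  0.0962  0.065 ]
 [ 0.6618 -0.0258  0.065 ]
 [ 0.4746  0.1163  0.011 ]
 [ 0.4638 -0.0142  0.011 ]] [0.66464871 0.03520686 0.065     ] [0.46923572 0.05104063 0.011     ]
can ends [0.50701674 0.10336031 0.038     ] [ 0.49902019 -0.01285505  0.038     ]
```

View pics/o1.png

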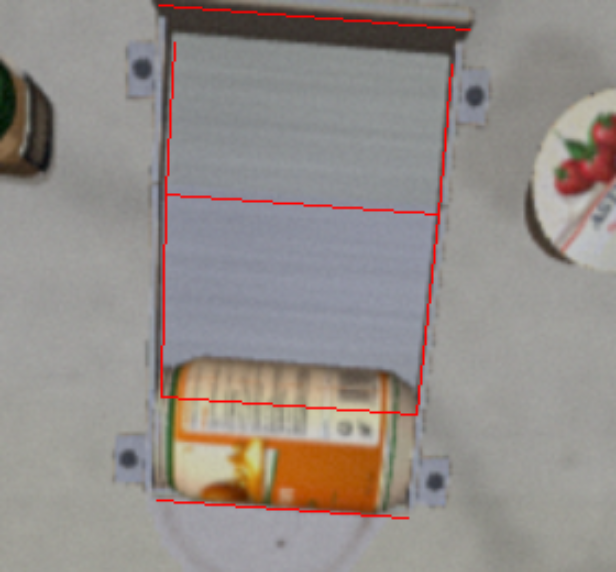

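The model overlay lines up with the lip, the crest line, the stop's top edge and the cheeks to within about 1–2 mm, with yaw ≈ -4.2°. Next I go behind the can and push.

```bash
cat >> h.py <<'E'
PSI=-4.2; U=np.array([np.cos(np.radians(PSI)),np.sin(np.radians(PSI)),0]);V=np.array([-U[1],U[0],0])
O=np.array([0.469,0.051,0])+.125*U
W=lambda x,y,z: O+U*x+V*y+[0,0,z]
def loc(p): p=np.array(p)-O; return np.round([p@U,p@V,p[2]],4)
E
python3 - <<'E'
from h import *
from workcell import env
def st(n): s=env.read_state(); print(n,round(s["clock"],2),loc(s["position"]),"F",np.round([s["force"]@U,s["force"]@V,s["force"][2]],2))
env.gripper_to(0.55)
env.goto(W(-.155,0,.12),[180,0,PSI]); st("above")
print(env.move_straight(W(-.155,0,.026),rate=.1,force_limit=8)); st("down")
for x,z in((-.125,.026),(-.09,.028),(-.06,.031)):
    print(env.move_straight(W(x,0,z),rate=.03,force_limit=15)); st("push")
f=env.grab_frame("scene")
cv2.imwrite("pics/p1.png",cv2.resize(f["image"][150:230,200:310],None,fx=6,fy=6))
E
```

```text
above 5.47 [-0.1536  0.0007  0.1211] F [ 0.04 -0.72  0.59]
False
down 6.57 [-0.1545  0.0003  0.0265] F [-0.01  0.1   0.13]
False
push 7.72 [-0.1257 -0.0005  0.0258] F [-2.32  0.02  0.36]
False
push 9.03 [-0.0916 -0.0007  0.0278] F [-6.99 -0.1   5.14]
False
push 10.19 [-0.0617 -0.0006  0.031 ] F [-7.99 -0.86  5.55]
```

View pics/p1.png

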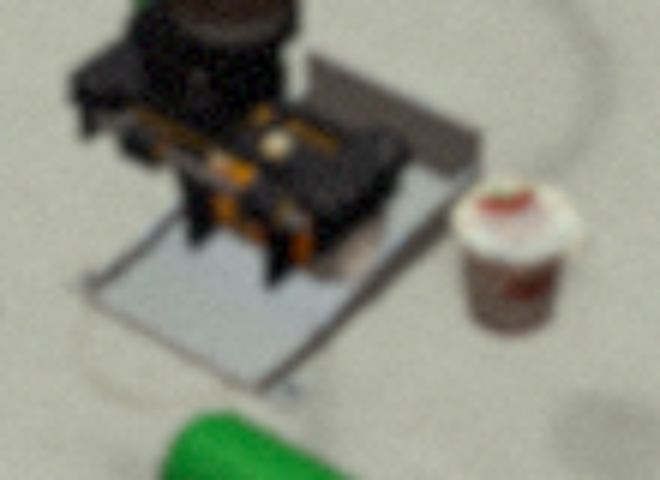

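The can is ahead of both fingers on the ramp at about (330,250) in the crop, with about 8 N of push. Continuing over the crest to the stop.

```bash
python3 - <<'E'
from h import *
from workcell import env
def st(n): s=env.read_state(); print(n,round(s["clock"],2),loc(s["position"]),"F",np.round([s["force"]@U,s["force"]@V,s["force"][2]],2))
for x,z in((-.03,.034),(-.012,.035)):
    print(env.move_straight(W(x,0,z),rate=.03,force_limit=15)); st("push")
for x in (-.004,.0,.004,.008):
    h=env.move_straight(W(x,0,.035),rate=.02,force_limit=6); st(h)
    if h: break
env.dwell(.5); st("hold")
f=env.grab_frame("wrist"); np.save("w2.npy",f,allow_pickle=True)
print([(loc(d["xyz"]).tolist(),d["score"]) for d in env.search_frame(f,"drink_can")])
cv2.imwrite("pics/p2.png",f["image"])
E
```

```text
False
push 11.4 [-0.0318 -0.0006  0.0341] F [-8.2  -0.97  6.2 ]
False
push 12.15 [-0.0117  0.      0.0349] F [0.12 0.77 0.61]
False 12.7 [-0.004  -0.      0.0349] F [-0.45  0.15 -0.2 ]
False 13.05 [ 0.0001 -0.      0.035 ] F [ 0.68  0.42 -1.03]
False 13.4 [ 0.0041 -0.      0.035 ] F [-0.13 -0.57 -0.38]
False 13.75 [ 0.0081 -0.      0.035 ] F [ 0.19  0.08 -0.53]
hold 14.25 [0.008 0.    0.035] F [-0.02 -0.16  0.45]
[([0.0567, 0.0044, 0.0792], 0.88)]
```

View pics/p2.png

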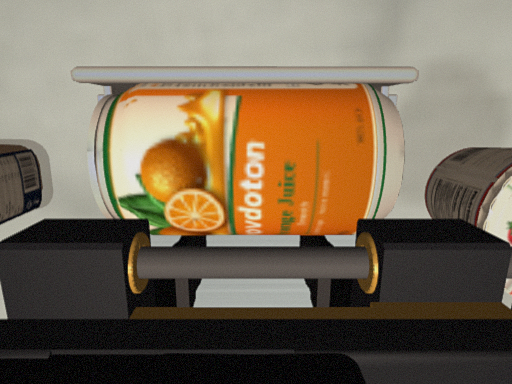

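The can lies square against the stop: its edge meets the stop bar at y≈85, and its ends are at x≈95 and 405. The fingers no longer touch it. Backing off, then a check from above.

```bash
python3 - <<'E'
from h import *
from workcell import env
env.move_straight(W(-.05,0,.04),rate=.06)
env.move_straight(W(-.05,0,.22),rate=.12)
env.goto(W(-.12,0,.38),[180,0,PSI])
f=env.grab_frame("wrist"); np.save("w3.npy",f,allow_pickle=True)
for t in("drink_can","spice_jar","yoghurt_pot"): print(t,[(np.round(d["xyz"],3).tolist(),loc(d["xyz"]).tolist(),round(d["score"],2)) for d in env.search_frame(f,t)])
im=f["image"]
P=lambda *a:tuple(int(round(q)) for q in proj(f,W(*a)))
for x in(.047-.033,): cv2.line(im,P(x,-.0575,.05),P(x,.0575,.05),(255,0,0),1)
cv2.line(im,P(.08,-.06,.065),P(.08,.06,.065),(0,0,255),1)
cv2.imwrite("pics/p3.png",cv2.resize(im[:250,150:400],None,fx=2.3,fy=2.3)); print(env.read_state()["clock"])
E
```

```text
drink_can [([0.395, -0.071, 0.058], [-0.1901, -0.1267, 0.0583], 0.89), ([0.64, 0.043, 0.077], [0.0466, 0.0043, 0.0767], 0.8), ([0.401, 0.168, 0.058], [-0.2012, 0.1118, 0.0584], 0.78)]
spice_jar [([0.636, 0.169, 0.099], [0.033, 0.1297, 0.0992], 0.78), ([0.427, 0.357, 0.08], [-0.1896, 0.302, 0.0803], 0.33)]
yoghurt_pot [([0.611, -0.087, 0.073], [0.0265, -0.127, 0.0729], 0.92)]
18.05
```

View pics/p3.png

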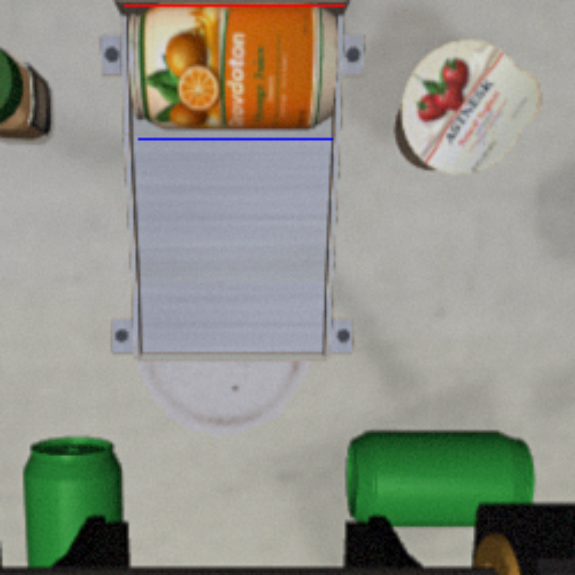

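The can lies square at the stop (crop x 130–335, y 5–128), and the pot and jar are where they started. Handing in.

```bash
python3 -c "
from workcell import env
print(env.close_job())"
```

```text
the job is handed in; nothing more can be done
None
```

The can was pushed up the ramp and over the crest and now lies square against the stop; the hand is clear, the pot and jar are where they were, and the job is handed in (no verdict was returned).

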